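# Close up the paint mixing bench

## Robot

A 6-joint arm with a two-finger parallel gripper is mounted at the origin on the work surface. World frame = base frame: x ahead of the robot, y to its left, z up, the work surface at z = 0. Lengths are in m, angles in degrees, forces in N, time in s.
With the tool pointing down it reaches from about 0.3 to 0.75 m from the base axis. Payload 8.5 kg.
Tool frame: the origin (TCP) lies midway between the tips of the shut fingers; the grasp point (between the pads) lies 19 mm behind it (env.grasp_offset is the distance from the TCP to the grasp point, in m); z points along the fingers, y is the line along which they close (so a half turn about z gives the same grasp; the last joint's range is limited). The gripper opens to 85 mm and grips with 20 to 120 N. Pads are 22 mm wide; open, the fingers measure 114 mm over their backs; the gripper's body (76 mm by 85 mm) begins 54 mm behind the grasp point. The pads swing forward as they close: fully open they stand 13 mm farther back than shut.
Start: joints at [61.461, 21.807, 74.336, -0, 83.858, -12.336], TCP at [0.153, 0.528, 0.231] pointing down, gripper open.
Joint ranges: [-178.18, 178.18], [-50.72, 133.34], [12.68, 142.11], [-81.47, 261.47], [9.98, 163.14], [-165.26, 165.26]. Speed limits (degrees/s): [136.94, 136.94, 180, 180, 180, 180].

## Interface

Orientations are given as a 3x3 rotation matrix whose columns are the frame's x, y, z axes.
In Python, from rig import env gives the robot as it stands.
- The arm moves only by the tool servo_tool, never from a script. Its argument "deltas" is text: rows parted by semicolons, each of 7 numbers parted by spaces: the opening, from 0 (shut) to 1 (fully open), then the shift along the tool's x, y, z in mm, then the turn, a rotation vector about the tool's x, y, z in rad. A call has 1 to 8 rows; each row shifts and turns the commanded pose from where the row before left it, along the tool's axes as they then stand; what a row does not reach is not made up. A row lasts 1/12 s, in which the tool goes at most 41.7 mm and 7.16 degrees, less where a joint would pass 70% of its speed; a pose out of reach is approached as far as the arm can. A call is refused whole if a number of a shift passes 41.7 or a number of a turn 0.125, either way. A call with a gripper value outside its range is refused whole. The fingers move at their own pace and stop on an object; "newtons" is the grip in N (left out, the last holds). Time passes only in rows, so rows that do not move let the fingers close. It gives the time, the measured TCP pose, the force, the opening and the grip force at its end, in the units of the state.
- env.observe(): the state, without advancing time (a new reading comes with each control period).
- env.get_image(name): name is "side" or "top"; returns a dict with "img" (384x512x3 uint8, red, green, blue), "depth" (384x512 float32, m along the optical axis (not along the pixel's ray), 0 where there is no reading), "camera_matrix" (3x3 intrinsics, pixels), "world_to_cam" (4x4, takes a point from world to camera coordinates). Camera axes: x right, y down, z forward; pixel columns grow to the right and rows downward; lengths in m; the calibration is good to about 2 mm. A picture is of the moment at which its call begins.
- env.close_job(): hands the job in; it is judged then, once.
Trained networks look in a picture, given as the dict that the camera call returned (one of the last four; its "shot" number tells which), for a name from the list of things; names that differ only in an ending like _2 or _b are one class to them, and where a whole thing is asked for, a point or a joint stands for the part that bears it (a point fixed in the world has none). Each returns a list of dicts, best first, with "conf" (0 to 1); they miss things now and then, are a little off and sometimes report something else, mostly with a low value. They report only what shows in the picture. A call takes as long as a camera call. They do not tell look-alikes from the thing itself.
- env.spot_in(name, picture): "bbox" ([centre column, centre row, width, height] in pixels, round what is visible of it).
- env.spot_point(name, picture): "uv" ([column, row] in pixels: a listed point, or the origin of a listed thing).
The state is a dict: "time_s": time; "q": joint angles; "qvel": joint speeds; "joint_efforts": joint torques, N m; "position": TCP position; "tool_rot": TCP orientation; "ft_force": force on the tool from outside, world axes, zero at the start; "wrist_torque": the same for the moment, N m; "grip_width": finger opening in m; "gripper_force": force on a finger pad.
Only numpy, scipy, OpenCV 4.12 (cv2) and the standard library are available. Lean on these libraries where they do the work, as an engineer would, in place of code of your own. Each camera call takes 0.05 s, during which the arm holds its last target. There are 200 camera calls.

## Task

Close up the mixing bench: set the larger lid right way up on the open steel pot that stands on the scale, lowering it gently rather than dropping it, so that it sits fully down in the rim and level all round, and screw the thinner can's cap clockwise until it is tight against its stop. Keep the pot standing on the scale's pan, and leave the small lid, the closed tin, the spray can and the painted panel where they are.

Things in the scene. Friction and masses are not known exactly. Their poses are not given: they have to be found in the camera images.
- scale: Fixed grey weighing scale with a square steel pan, 156 x 156 mm, top of the pan 52 mm above the bench. Origin on the bench under the centre of the pan; z up. The display end of the housing reaches 165 mm from the origin along its -x, 37 mm high; the rest 85 mm either way along x and y.
- pot: Loose open round steel pot, 120 mm outside diameter, 112 mm tall, wall 4 mm (mouth 112 mm wide), standing upright on the scale's pan, about 0.8 kg. Origin at the centre of its underside, z up; rim 112 mm above the origin.
- pot_rim (a point): Centre of the pot's mouth, at rim height.
- lid: The larger lid, loose, steel, lying on the bench knob up, about 0.25 kg: from below a round plug of 106 mm diameter and 10 mm deep (chamfered foot), a flange of 132 mm diameter and 4 mm thick (10 to 14 mm above the origin), and a black knob on top. Origin at the centre of the plug's underside, z up out of the knob. Seated, the flange lies on the pot's rim and the origin is 10 mm below the rim.
- lid_knob (a point): On the larger lid's axis, 35 mm above its origin: middle of the grip part of the knob, a round upright black cylinder of 28 mm diameter from 24 to 46 mm above the lid's origin, on a thinner stem (22 mm) down to the flange.
- small_lid: Bystander: a smaller lid of the same shape, flange 88 mm diameter, knob 24 mm diameter, same heights; too small for the pot. Origin at the centre of its underside.
- can: Fixed rectangular thinner can, 90 mm along its x, 150 mm along its y, 150 mm tall, screw cap in the middle of its top. Origin at the centre of its underside. A flat wire loop 9 mm high lies on the top, 45 to 68 mm from the cap's axis towards +y.
- cap_grip (a point): On the axis of the screw cap at mid-height. The cap is a round ribbed black cylinder, 49 mm diameter, 22 mm tall, spanning 156 to 178 mm above the bench (11 mm below to 11 mm above this point), with a low grey bar moulded across its top (4 mm high, along the cap's x axis). It turns about the vertical and does not come off.
- cap (a joint): Screw cap angle in rad: grows as the cap is turned clockwise seen from above (tightening); starts at 0 to 0.4 (loose), tight at the stop at 1.3. Light friction, about 0.1 N m; it stays where it is left. At 0 the cap's x axis points along the can's x.
- paint_tin: Bystander: closed steel tin, 108 mm diameter, 125 mm tall. Origin at the centre of its underside.
- spray_can: Bystander: spray can, 60 mm diameter, 150 mm tall. Origin at the centre of its underside.
- test_panel: Bystander: flat blue painted panel, 90 x 130 x 6 mm, lying on the bench. Origin at the centre of its underside.
Mind the look-alikes: they are no part of the job. Leave any blue or red look-alike of the pot alone.

How it is judged (in metres and radians):
At the end, for the whole second after the job is handed in: Larger lid seated and at rest: origin 99-105 mm above the pot's underside, within 8 mm of its axis, lid and pot level within 0.04 rad; pot on the pan (height 3 mm, centre 50 mm); cap past 1.15 rad; small lid, tin, spray can and panel within 30 mm of their starts (z of lid in the frame of pot between 0.099 and 0.105 m and horizontal distance between lid and pot_rim below 0.008 m and angle between each of lid, pot's own z axis and vertical below 0.04 rad and z of pot in the frame of scale between 0.049 and 0.055 m and horizontal distance between pot and scale below 0.05 m and linear speed of each of lid, pot below 0.01 m/s and value of joint cap above 1.15 rad and distance of each of small_lid, paint_tin, spray_can, test_panel from where it was at the start of the episode below 0.03 m); the robot touches nothing.
It fails at once if the larger lid is dropped or slammed onto the pot (faster than 0.45 m/s within about 13 mm above the rim) (horizontal distance between lid and pot_rim below 0.04 m and z of lid in the frame of pot below 0.125 m and linear speed of lid above 0.45 m/s).
It also fails if it takes over 51 s, if anything falls off the work surface, if the arm or the gripper's body presses on something with over 40 N, if the wrist force passes 120 N, or if a joint passes its speed limit or range.

## Working session

There is one attempt and no reset: what is moved stays moved. The work goes in short steps, Python scripts to look and compute and a tool call to move; the robot and the scene stay as the last step left them, time stands still between calls to the robot, and variables do not carry over. Pictures are saved under pics/ and viewed, at most 10 in all, crops included, and the job is handed in when it is done.

Besides the shell and the picture viewer there is one more tool, called after "Request:" in YAML: its name, and indented under it one key for each argument. servo_tool: Moves the arm, as the interface text tells. Its arguments: {"type":"object","properties":{"deltas":{"type":"string"},"newtons":{"type":"number"}},"required":["deltas"]}

```bash
ls; mkdir -p pics
cat > h.py <<'E'
import numpy as np, cv2
from rig import env
def back(p,uv,z=None,d=None):
    K=p["camera_matrix"];T=np.linalg.inv(p["world_to_cam"])
    r=np.linalg.inv(K)@np.array([uv[0],uv[1],1.])
    if d is not None: return T[:3,:3]@(r*d)+T[:3,3]
    w=T[:3,:3]@r;o=T[:3,3]
    return o+w*(z-o[2])/w[2]
def cloud(p):
    d=p["depth"];K=p["camera_matrix"];T=np.linalg.inv(p["world_to_cam"])
    v,u=np.indices(d.shape)
    c=np.stack([(u-K[0,2])/K[0,0]*d,(v-K[1,2])/K[1,1]*d,d],-1)
    w=c@T[:3,:3].T+T[:3,3]; w[d==0]=np.nan
    return w
def save(p,n): cv2.imwrite(n,p["img"][:,:,::-1])
E
python3 - <<'E'
from h import *
np.set_printoptions(precision=4,suppress=True)
s=env.observe();print(s["position"],s["tool_rot"],s["grip_width"],env.grasp_offset)
Z=dict(pot_rim=.164,lid=.0,lid_knob=.035,small_lid=0,can=0,cap_grip=.167,paint_tin=0,spray_can=0,test_panel=0,scale=0,pot=.052)
for n in("top","side"):
    p=env.get_image(n);save(p,f"pics/{n}.png")
    T=np.linalg.inv(p["world_to_cam"]);print(n,T[:3,3],T[:3,2])
    for k,z in Z.items():
        print(k,[(np.round(r["uv"]),round(r["conf"],2),back(p,r["uv"],z)[:2]) for r in env.spot_point(k,p)[:3]])
E
```

```text
pics
[0.1533 0.5279 0.2307] [[-0.9603  0.279  -0.0007]
 [ 0.279   0.9603 -0.0013]
 [ 0.0003 -0.0015 -1.    ]] 0.0856422696246548 0.0187
top [0.375  0.0077 1.3754] [ 0.094   0.0008 -0.9956]
pot_rim [(array([103., 274.]), 0.93, array([0.2501, 0.4601])), (array([167., 189.]), 0.77, array([0.5017, 0.2838])), (array([162., 297.]), 0.7, array([0.1881, 0.285 ]))]
lid [(array([259., 152.]), 0.61, array([0.651 , 0.0169]))]
lid_knob [(array([256., 149.]), 0.95, array([0.6542, 0.0247]))]
small_lid []
can [(array([351., 189.]), 0.83, array([ 0.5293, -0.2931]))]
cap_grip [(array([363., 185.]), 0.63, array([ 0.5243, -0.2934]))]
paint_tin [(array([100., 210.]), 0.86, array([0.446 , 0.5404])), (array([265., 203.]), 0.64, array([ 0.4795, -0.0065]))]
spray_can [(array([412., 221.]), 0.85, array([ 0.4266, -0.498 ]))]
test_panel [(array([175., 194.]), 0.52, array([0.5019, 0.2951]))]
scale [(array([177., 196.]), 0.79, array([0.4947, 0.2874]))]
pot [(array([167., 290.]), 0.97, array([0.1931, 0.2964])), (array([114., 274.]), 0.61, array([0.2398, 0.4651])), (array([174., 196.]), 0.57, array([0.4896, 0.2878]
[... 597 characters left out ...]
)), (array([257., 222.]), 0.3, array([ 0.3334, -0.1655]))]
paint_tin [(array([167., 165.]), 0.63, array([0.444 , 0.5618]))]
spray_can [(array([384., 326.]), 0.93, array([ 0.44  , -0.5097])), (array([212., 187.]), 0.53, array([0.486 , 0.2867]))]
test_panel [(array([169., 164.]), 0.65, array([0.4532, 0.5597])), (array([282., 171.]), 0.61, array([0.7752, 0.2035])), (array([288., 200.]), 0.29, array([0.6425, 0.0303]))]
scale [(array([214., 185.]), 0.79, array([0.5002, 0.2919])), (array([258., 218.]), 0.19, array([0.491 , 0.0185]))]
pot [(array([128., 185.]), 0.79, array([0.2199, 0.4232])), (array([134., 215.]), 0.75, array([0.156 , 0.2335])), (array([215., 173.]), 0.67, array([0.5081, 0.2925]))]
```

```bash
python3 - <<'E'
import cv2
t=cv2.imread("pics/top.png")
cv2.imwrite("pics/top2.png",cv2.resize(t[90:340,60:460],(800,500),interpolation=cv2.INTER_CUBIC))
E
python3 - <<'E'
from h import *
np.set_printoptions(precision=4,suppress=True)
p=env.get_image("top");w=cloud(p)
def sel(cx,cy,r,z0,z1):
    m=(np.hypot(w[...,0]-cx,w[...,1]-cy)<r)&(w[...,2]>z0)&(w[...,2]<z1)
    q=w[m];
    if len(q)<5: print("few",len(q));return
    (c,rad)=cv2.minEnclosingCircle((q[:,:2]*1000).astype(np.float32))
    print(len(q),"mean",q.mean(0),"enc",np.array(c),rad,"zmax",q[:,2].max())
print("pot rim");sel(.503,.29,.1,.15,.19)
print("lid flange");sel(.652,.02,.085,.008,.03)
print("knob");sel(.652,.02,.06,.037,.06)
print("small");sel(.48,.0,.06,.008,.03);sel(.48,.0,.06,.037,.06)
print("cap");sel(.527,-.293,.04,.165,.2)
print("can");sel(.527,-.293,.13,.14,.155)
E
```

```text
pot rim
253 mean [0.4979 0.2891 0.1613] enc [497.0855 286.6261] 60.65032958984375 zmax 0.16932633686361243
lid flange
1119 mean [0.6466 0.0231 0.0137] enc [643.4774  32.034 ] 75.26545715332031 zmax 0.02854289184011094
knob
56 mean [0.6461 0.0235 0.0452] enc [646.4499  23.3168] 13.291353225708008 zmax 0.05354116256592545
small
497 mean [0.4799 0.0039 0.0138] enc [480.0786   3.2051] 44.01763916015625 zmax 0.02267904316931646
41 mean [0.4803 0.0031 0.0451] enc [480.1491   3.0847] 11.153738021850586 zmax 0.051931386090986464
cap
236 mean [ 0.5196 -0.2919  0.1772] enc [ 520.3465 -293.2286] 25.094079971313477 zmax 0.18879986768735457
can
1232 mean [ 0.5188 -0.2918  0.1488] enc [ 520.89   -292.2918] 84.18058013916016 zmax 0.15497295921520426
```

View pics/top2.png

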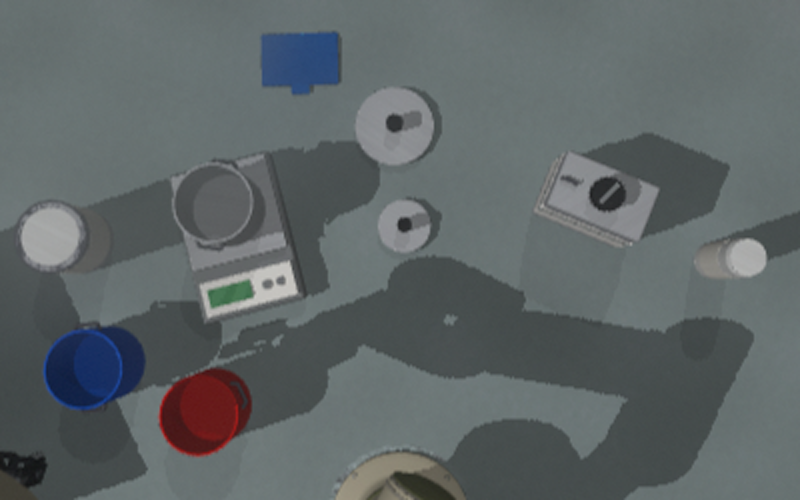

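View pics/side.png

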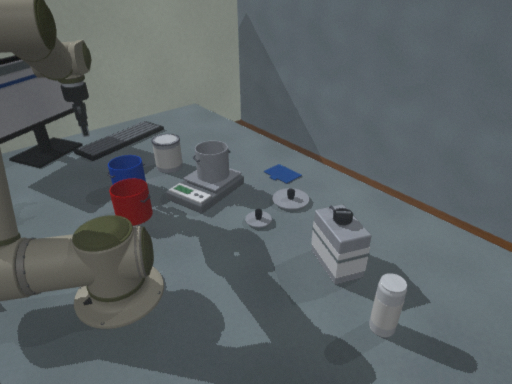

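The top view shows the pot on the scale at zoom px (212,200), the larger lid at (395,125), the small lid at (404,225) and the cap at (607,193). The blue and red look-alikes are at lower left. Next I refine the centres with both cameras.

```bash
cat >> h.py <<'E'
from scipy.optimize import least_squares
def fit(w,c,z0,z1,r=None,rin=0,rout=.1):
    "robust circle centre of cloud points in a height band and annulus about c"
    d=np.hypot(w[...,0]-c[0],w[...,1]-c[1])
    q=w[(d>rin)&(d<rout)&(w[...,2]>z0)&(w[...,2]<z1)]
    f=lambda a:np.hypot(q[:,0]-a[0],q[:,1]-a[1])-(a[2] if r is None else r)
    a=least_squares(f,list(c)+([.05] if r is None else []),loss="soft_l1",f_scale=.002)
    return a.x,len(q)
def outline(w,c,z0,z1,rout):
    "centre of the outline (hull) of a filled disc"
    d=np.hypot(w[...,0]-c[0],w[...,1]-c[1])
    q=w[(d<rout)&(w[...,2]>z0)&(w[...,2]<z1)]
    h=cv2.convexHull((q[:,:2]*1000).astype(np.float32))[:,0]
    f=lambda a:np.hypot(h[:,0]-a[0],h[:,1]-a[1])-a[2]
    return least_squares(f,[c[0]*1e3,c[1]*1e3,50],loss="soft_l1").x,len(q)
def to(target,yaw=0):
    s=env.observe();e=np.array(target)-s["position"]
    return np.round(1000*np.array(s["tool_rot"]).T@e,1)
E
python3 - <<'E'
from h import *
np.set_printoptions(precision=4,suppress=True)
for n in("top","side"):
    p=env.get_image(n);w=cloud(p);print(n)
    print("rim",fit(w,(.500,.289),.155,.175,.058,.045,.066),fit(w,(.500,.289),.158,.175,None,.045,.066))
    print("flange",outline(w,(.647,.023),.008,.022,.072))
    print("knob",outline(w,(.647,.023),.037,.056,.03))
    print("cap",outline(w,(.523,-.292),.168,.190,.03))
    m=(np.hypot(w[...,0]-.523,w[...,1]+.292)<.1)&(w[...,2]>.143)&(w[...,2]<.157)
    r=cv2.minAreaRect((w[m][:,:2]*1000).astype(np.float32));print("can",r)
    for nm,c,h in(("lid",(.647,.023),.014),):
        m=(np.hypot(w[...,0]-c[0],w[...,1]-c[1])<.06)&(w[...,2]<.02);print(np.median(w[m],0))
im=env.get_image("top");save(dict(img=im["img"][165:215,325:400]),"pics/capraw.png")
c=cv2.imread("pics/capraw.png");cv2.imwrite("pics/cap.png",cv2.resize(c,None,fx=8,fy=8,interpolation=cv2.INTER_CUBIC))
print(to((.647,.023,.20)),to((.647,.023,.017)))
E
```

```text
top
rim (array([0.4972, 0.2862]), 216) (array([0.4973, 0.2864, 0.0577]), 198)
flange (array([647.685 ,  23.3455,  65.406 ]), 1099)
knob (array([646.748 ,  23.3779,  12.6504]), 53)
cap (array([ 520.2751, -292.551 ,   24.2275]), 227)
can ((520.4649047851562, -293.33154296875), (149.97348022460938, 90.92801666259766), 68.34040832519531)
[0.646  0.0233 0.0136]
side
rim (array([0.4961, 0.2852]), 198) (array([0.4961, 0.2852, 0.0576]), 155)
flange (array([644.7328,  21.9053,  65.6909]), 543)
knob (array([643.0506,  20.5836,  12.8734]), 43)
cap (array([ 518.5778, -294.5029,   24.8699]), 219)
can ((517.4700317382812, -294.5985107421875), (151.42559814453125, 91.76197814941406), 69.01596069335938)
[0.6369 0.0119 0.015 ]
[-614.9 -347.3   31.3] [-614.9 -347.4  214.3]
```

View pics/cap.png

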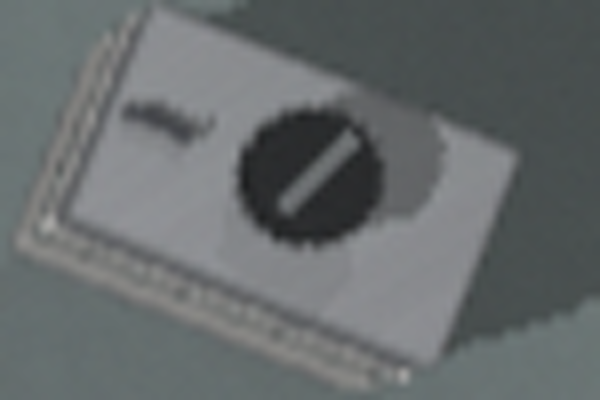

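The bar on the cap reads about 20° clockwise of the can's x axis, so the cap starts near 0.35 rad. The wire loop is to the left of the cap. I'm moving to above the lid.

Request:
servo_tool:
  deltas: "1 -30 -17 0 0 0 0;1 -31 -17.4 0 0 0 0;1 -31 -17.4 0 0 0 0;1 -31 -17.4 0 0 0 0;1 -31 -17.4 0 0 0 0;1 -31 -17.4 0 0 0 0;1 -31 -17.4 0 0 0 0;1 -31 -17.4 0 0 0 0"

```text
time_s: 2.07
position: [0.3529, 0.3245, 0.2315]
tool_rot: [[-0.96, 0.279, 0.0], [0.279, 0.96, 0.0], [-0.0, 0.0, -1.0]]
ft_force: [0.4, 0.5, 0.1]
grip_width: 0.0857
gripper_force: 0.0
```

Request:
servo_tool:
  deltas: "1 -31 -17.4 0 0 0 0;1 -31 -17.4 0 0 0 0;1 -31 -17.4 0 0 0 0;1 -31 -17.4 0 0 0 0;1 -31 -17.4 0 0 0 0;1 -31 -17.4 0 0 0 0;1 -31 -17.4 0 0 0 0;1 -31 -17.4 0 0 0 0"

```text
time_s: 2.73
position: [0.5523, 0.1215, 0.2314]
tool_rot: [[-0.96, 0.279, 0.0], [0.279, 0.96, 0.0], [-0.0, 0.0, -1.0]]
ft_force: [-0.9, -0.1, -0.0]
grip_width: 0.0852
gripper_force: 0.0
```

Request:
servo_tool:
  deltas: "1 -31 -17.4 15 0 0 0;1 -31 -17.4 15 0 0 0;1 -31 -17.4 15 0 0 0;1 -28 -17 15 0 0 0;1 0 0 10 0 0 0;1 0 0 0 0 0 0"

```text
time_s: 3.23
position: [0.6478, 0.0216, 0.1581]
tool_rot: [[-0.96, 0.281, -0.005], [0.281, 0.96, 0.001], [0.005, -0.001, -1.0]]
ft_force: [-1.0, 0.7, -0.2]
grip_width: 0.0852
gripper_force: 0.0
```

Run:
```python
from h import *
s=env.observe();print(s["time_s"],s["q"],s["tool_rot"],to((.646,.0228,.017)))
```

```text
3.2333 [-8.53784710e+00  3.49259218e+01  6.37728249e+01  3.45940595e-03
  8.15939175e+01 -8.22117105e+01] [[-9.59661856e-01  2.81111535e-01 -5.04245704e-03]
 [ 2.81111059e-01  9.59674895e-01  8.17404524e-04]
 [ 5.06890127e-03 -6.33058496e-04 -9.99986953e-01]] [  1.3   0.8 141.1]
```

Request:
servo_tool:
  deltas: "1 1 0.5 30 0 0 0;1 0 0 30 0 0 0;1 0 0 25 0 0 0;1 0 0 20 0 0 0;1 0 0 16 0 0 0;1 0 0 12 0 0 0;1 0 0 0 0 0 0;1 0 0 0 0 0 0"

```text
time_s: 3.9
position: [0.6474, 0.0241, 0.029]
tool_rot: [[-0.96, 0.278, 0.0], [0.278, 0.96, -0.0], [-0.0, 0.0, -1.0]]
ft_force: [0.2, -0.3, 0.4]
grip_width: 0.0857
gripper_force: 0.0
```

Run:
```python
from h import *
print(to((.646,.0228,.017)))
p=env.get_image("side");save(dict(img=cv2.resize(p["img"][150:240,220:360],None,fx=5,fy=5,interpolation=cv2.INTER_CUBIC)),"pics/g1.png")
```

```text
[ 1.  -1.7 12. ]
```

View pics/g1.png

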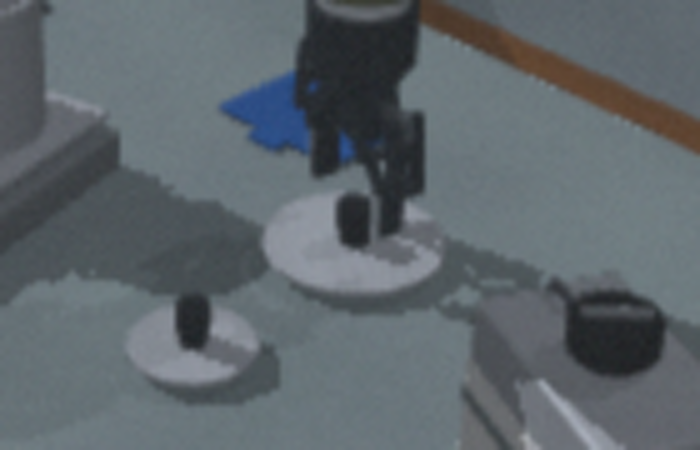

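The knob at px (352,220) lies between the two fingertips at (322,175) and (385,235). I'm lowering and closing.

Request:
servo_tool:
  deltas: "1 1 -1.5 6 0 0 0;1 0 0 5 0 0 0;0 0 0 0 0 0 0;0 0 0 0 0 0 0;0 0 0 0 0 0 0;0 0 0 0 0 0 0;0 0 0 0 0 0 0;0 0 0 0 0 0 0"
  newtons: 60

```text
time_s: 4.62
position: [0.6462, 0.0225, 0.0178]
tool_rot: [[-0.96, 0.279, 0.001], [0.279, 0.96, -0.0], [-0.001, 0.0, -1.0]]
ft_force: [0.2, -0.6, 2.0]
grip_width: 0.0257
gripper_force: 59.1
```

Request:
servo_tool:
  deltas: "0 0 0 -10 0 0 0;0 0 0 -20 0 0 0;0 0 0 -30 0 0 0;0 0 0 -36 0 0 0;0 0 0 -36 0 0 0;0 0 0 -36 0 0 0;0 0 0 -30 0 0 0;0 0 0 -20 0 0 0"

```text
time_s: 5.28
position: [0.646, 0.0225, 0.2396]
tool_rot: [[-0.96, 0.279, 0.004], [0.279, 0.96, -0.001], [-0.004, 0.001, -1.0]]
ft_force: [0.3, 0.4, -2.3]
grip_width: 0.0264
gripper_force: 59.1
```

Run:
```python
from h import *
s=env.observe();print(s["ft_force"],s["grip_width"],to((.497,.286,.235)))
p=env.get_image("side");save(dict(img=cv2.resize(p["img"][60:260,180:380],None,fx=3,fy=3,interpolation=cv2.INTER_CUBIC)),"pics/g2.png")
```

```text
[ 0.34944275  0.43193467 -2.30390213] 0.02640831861344783 [216.7 211.5   3.8]
```

View pics/g2.png

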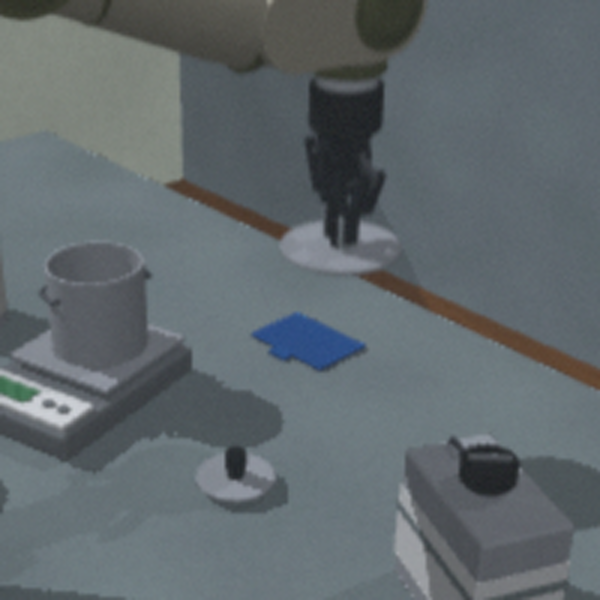

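The lid hangs level in the gripper at px (340,245). I'm carrying it over to the pot.

Request:
servo_tool:
  deltas: "0 8 8 0 0 0 0;0 16 15 0 0 0 0;0 22 22 0 0 0 0;0 26 25 0 0 0 0;0 26 25 0 0 0 0;0 26 25 0 0 0 0;0 26 25 0 0 0 0;0 26 25 0 0 0 0"

```text
time_s: 6.0
position: [0.5218, 0.2364, 0.2334]
tool_rot: [[-0.96, 0.279, -0.004], [0.279, 0.96, -0.001], [0.003, -0.002, -1.0]]
ft_force: [0.2, 0.4, -1.7]
grip_width: 0.0263
gripper_force: 59.2
```

Request:
servo_tool:
  deltas: "0 20 20 0 0 0 0;0 13 13 0 0 0 0;0 8 8.5 0 0 0 0;0 0 0 0 0 0 0;0 0 0 0 0 0 0;0 0 0 0 0 0 0"

```text
time_s: 6.5
position: [0.4967, 0.2853, 0.2347]
tool_rot: [[-0.96, 0.28, -0.001], [0.28, 0.96, -0.001], [0.001, -0.001, -1.0]]
ft_force: [-0.6, 0.7, -1.4]
grip_width: 0.0261
gripper_force: 59.2
```

Run:
```python
from h import *
np.set_printoptions(precision=4,suppress=True)
s=env.observe();P=s["position"];print(s["time_s"],P,to((.497,.286,.235)))
for n in("top","side"):
    p=env.get_image(n);w=cloud(p)
    a,k=outline(w,P[:2],P[2]-.0178+.004,P[2]-.0178+.022,.072);print(n,"flange",a,k)
    d=np.hypot(w[...,0]-P[0],w[...,1]-P[1]);m=(d<.06)&(d>.03)&(abs(w[...,2]-P[2]+.004)<.012);q=w[m]
    A=np.c_[q[:,:2]-P[:2],np.ones(len(q))];c=np.linalg.lstsq(A,q[:,2],rcond=None)[0];print("plane",c,len(q))
    if n=="side": print("rim side",fit(w,(.497,.286),.152,.172,.058,.045,.066))
```

```text
6.5 [0.4967 0.2853 0.2347] [-0.1  0.7 -0.3]
top flange [497.6145 286.0025  65.2453] 602
plane [-0.0094 -0.0069  0.2307] 434
side flange [496.6084 284.8314  66.1804] 413
plane [0.0047 0.0055 0.2321] 255
rim side (array([0.4965, 0.285 ]), 257)
```

Lid and pot centres agree to within 0.5 mm in both cameras, and the lid is level. I'm lowering gently.

Request:
servo_tool:
  deltas: "0 0 0 10 0 0 0;0 0 0 12 0 0 0;0 0 0 10 0 0 0;0 0 0 6 0 0 0;0 0 0 4 0 0 0;0 0 0 4 0 0 0;0 0 0 3 0 0 0;0 0 0 3 0 0 0"

```text
time_s: 7.27
position: [0.4967, 0.2861, 0.1833]
tool_rot: [[-0.96, 0.279, 0.001], [0.279, 0.96, 0.0], [-0.001, 0.0, -1.0]]
ft_force: [0.1, 1.0, -3.1]
grip_width: 0.0264
gripper_force: 59.2
```

Request:
servo_tool:
  deltas: "0 0 0 3 0 0 0;0 0 0 3 0 0 0;0 0 0 2 0 0 0;0 0 0 0 0 0 0;0 0 0 0 0 0 0"

```text
time_s: 7.68
position: [0.4966, 0.2861, 0.1754]
tool_rot: [[-0.96, 0.279, 0.0], [0.279, 0.96, 0.0], [-0.0, 0.0, -1.0]]
ft_force: [0.0, -0.2, -2.0]
grip_width: 0.0263
gripper_force: 59.2
```

Request:
servo_tool:
  deltas: "0 0 0 1.5 0 0 0;0 0 0 1 0 0 0;0 0 0 1 0 0 0;0 0 0 0 0 0 0;0 0 0 0 0 0 0"

```text
time_s: 8.1
position: [0.4966, 0.2861, 0.1718]
tool_rot: [[-0.96, 0.279, 0.0], [0.279, 0.96, 0.0], [-0.0, 0.0, -1.0]]
ft_force: [-0.3, 0.0, -1.8]
grip_width: 0.0262
gripper_force: 59.3
```

Request:
servo_tool:
  deltas: "0 0 0 0.7 0 0 0;0 0 0 0.7 0 0 0;0 0 0 0 0 0 0;0 0 0 0 0 0 0"

```text
time_s: 8.43
position: [0.4966, 0.2861, 0.1717]
tool_rot: [[-0.96, 0.279, 0.001], [0.279, 0.96, 0.0], [-0.001, 0.001, -1.0]]
ft_force: [-3.2, -2.3, 8.2]
grip_width: 0.0262
gripper_force: 60.0
```

Contact came at the seated height. I'm releasing and rising.

Request:
servo_tool:
  deltas: "0.2 0 0 -0.7 0 0 0;0.6 0 0 0 0 0 0;1 0 0 0 0 0 0;1 0 0 0 0 0 0;1 0 0 -10 0 0 0;1 0 0 -20 0 0 0;1 0 0 -30 0 0 0;1 0 0 -30 0 0 0"

```text
time_s: 9.1
position: [0.4963, 0.286, 0.2626]
tool_rot: [[-0.96, 0.279, -0.001], [0.279, 0.96, -0.0], [0.001, -0.001, -1.0]]
ft_force: [0.1, -0.5, 0.1]
grip_width: 0.085
gripper_force: 0.0
```

Run:
```python
from h import *
np.set_printoptions(precision=4,suppress=True)
s=env.observe();P=s["position"];print(s["time_s"],s["q"],s["grip_width"],s["ft_force"],to((.4965,.100,.25)),to((.5197,-.2932,.25)))
for n in("top","side"):
    p=env.get_image(n);w=cloud(p);c=(.497,.286)
    a,k=outline(w,c,.160,.176,.072);print(n,"flange",a,k)
    d=np.hypot(w[...,0]-c[0],w[...,1]-c[1]);m=(d<.063)&(d>.02)&(abs(w[...,2]-.168)<.012);q=w[m]
    A=np.c_[q[:,:2]-c,np.ones(len(q))];c=np.linalg.lstsq(A,q[:,2],rcond=None)[0];print("plane",c,len(q))
```

```text
9.1 [ 18.1167  23.0632  67.1334   0.0004  89.8578 -55.6794] 0.08503875435199112 [ 0.0565 -0.465   0.0938] [ -52.1 -178.5   12.6] [-184.1 -549.6   12.7]
top flange [497.2427 286.0107  64.6599] 662
plane [-0.0018  0.0018  0.168 ] 585
side flange [495.911  285.4886  65.628 ] 448
plane [0.0286 0.0432 0.1686] 398
```

The lid's flange is at z = 0.168 m, level and centred. I'm going to the cap, turning the tool on the way down.

Request:
servo_tool:
  deltas: "1 -5.8 -17.1 0 0 0 0;1 -11.5 -34.4 0 0 0 0;1 -11.5 -34.4 0 0 0 0;1 -11.5 -34.4 0 0 0 0;1 -11.5 -34.4 0 0 0 0;1 -11.5 -34.4 0 0 0 0;1 -11.5 -34.4 0 0 0 0;1 -11.5 -34.4 0 0 0 0"

```text
time_s: 9.87
position: [0.5071, 0.0127, 0.2612]
tool_rot: [[-0.96, 0.279, -0.0], [0.279, 0.96, 0.0], [0.0, 0.0, -1.0]]
ft_force: [1.5, -0.5, -0.2]
grip_width: 0.0851
gripper_force: 0.0
```

Request:
servo_tool:
  deltas: "1 -11.5 -34.4 0 0 0 0;1 -11.5 -34.4 0 0 0 0;1 -11.5 -34.4 0 0 0 0;1 -11.5 -34.4 0 0 0 0;1 -11.5 -34.4 0 0 0 0;1 -11.5 -34.4 0 0 0 0;1 -11.5 -34.4 0 0 0 0;1 -11.5 -34.4 0 0 0 0"

```text
time_s: 10.53
position: [0.5187, -0.2773, 0.2611]
tool_rot: [[-0.96, 0.279, -0.0], [0.279, 0.96, 0.0], [0.0, 0.0, -1.0]]
ft_force: [-0.5, 1.0, -0.5]
grip_width: 0.0849
gripper_force: 0.0
```

Request:
servo_tool:
  deltas: "1 -5.7 -17.1 0 0 0 0;1 0 0 6 0 0 0.12;1 0 0 6 0 0 0.12;1 0 0 6 0 0 0.12;1 0 0 6 0 0 0.12;1 0 0 6 0 0 0.12;1 0 0 6 0 0 0.12;1 0 0 6 0 0 0.12"

```text
time_s: 11.2
position: [0.5196, -0.2936, 0.2187]
tool_rot: [[-0.428, 0.904, -0.0], [0.904, 0.428, 0.0], [0.0, -0.0, -1.0]]
ft_force: [0.2, -0.2, -0.2]
grip_width: 0.0853
gripper_force: 0.0
```

Request:
servo_tool:
  deltas: "1 0 0 6 0 0 0.12;1 0 0 6 0 0 0.12;1 0 0 0 0 0 0.1;1 0 0 0 0 0 0;1 0 0 0 0 0 0"

```text
time_s: 11.62
position: [0.5197, -0.2936, 0.2072]
tool_rot: [[-0.111, 0.994, -0.0], [0.994, 0.111, 0.0], [0.0, -0.0, -1.0]]
ft_force: [-0.3, -0.3, -0.6]
grip_width: 0.0853
gripper_force: 0.0
```

Run:
```python
from h import *
s=env.observe();R=s["tool_rot"];print(s["time_s"],s["q"],np.degrees(np.arctan2(R[1][1],R[0][1])),to((.5194,-.2935,.150)))
```

```text
11.6167 [-4.08143362e+01  2.75295026e+01  6.89156123e+01 -2.72037674e-04
  8.35588623e+01 -4.71811361e+01] 6.366830447835119 [ 0.1 -0.3 57.2]
```

Request:
servo_tool:
  deltas: "1 0 0 20 0 0 0;1 0 0 15 0 0 0;1 0 0 10 0 0 0;1 0 0 6 0 0 0;1 0 0 4 0 0 0;1 0 0 0 0 0 0;0 0 0 0 0 0 0;0 0 0 0 0 0 0"
  newtons: 50

```text
time_s: 12.28
position: [0.52, -0.2938, 0.1529]
tool_rot: [[-0.108, 0.994, 0.001], [0.994, 0.108, -0.001], [-0.001, 0.001, -1.0]]
ft_force: [0.2, 0.7, 1.1]
grip_width: 0.0642
gripper_force: 0.0
```

Request:
servo_tool:
  deltas: "0 0 0 0 0 0 0;0 0 0 0 0 0 0;0 0 0 0 0 0 0;0 0 0 0 0 0 0"

```text
time_s: 12.62
position: [0.5195, -0.2938, 0.1531]
tool_rot: [[-0.108, 0.994, 0.0], [0.994, 0.108, -0.001], [-0.001, 0.0, -1.0]]
ft_force: [-3.4, -0.2, 4.9]
grip_width: 0.0465
gripper_force: 51.4
```

Gripped at about 47 mm. I'm turning clockwise.

Request:
servo_tool:
  deltas: "0 0 0 0 0 0 0.08;0 0 0 0 0 0 0.1;0 0 0 0 0 0 0.1;0 0 0 0 0 0 0.1;0 0 0 0 0 0 0.1;0 0 0 0 0 0 0.1;0 0 0 0 0 0 0.1;0 0 0 0 0 0 0.06"

```text
time_s: 13.28
position: [0.5205, -0.294, 0.1531]
tool_rot: [[0.595, 0.804, 0.003], [0.804, -0.595, -0.002], [0.0, 0.003, -1.0]]
ft_force: [1.6, -1.2, 3.7]
grip_width: 0.0464
gripper_force: 51.2
```

Run:
```python
from h import *
s=env.observe();R=s["tool_rot"];print(np.degrees(np.arctan2(R[1][1],R[0][1])),s["wrist_torque"],s["ft_force"])
```

```text
-36.48565610433652 [-0.07188882 -0.21924985  0.10865478] [ 1.64525199 -1.22205555  3.69058946]
```

Request:
servo_tool:
  deltas: "0 0 0 0 0 0 0.06;0 0 0 0 0 0 0.05;0 0 0 0 0 0 0.04;0 0 0 0 0 0 0;0 0 0 0 0 0 0"

```text
time_s: 13.7
position: [0.5206, -0.2942, 0.1532]
tool_rot: [[0.704, 0.71, 0.003], [0.71, -0.704, -0.002], [0.001, 0.003, -1.0]]
ft_force: [4.2, -1.8, 5.8]
grip_width: 0.0467
gripper_force: 51.4
```

Run:
```python
from h import *
s=env.observe();R=s["tool_rot"];print(np.degrees(np.arctan2(R[1][1],R[0][1])),s["wrist_torque"],s["ft_force"])
```

```text
-44.739184229037306 [-0.13655311 -0.54992347 -0.06496918] [ 4.18555764 -1.82015657  5.77036116]
```

Request:
servo_tool:
  deltas: "0 0 0 0 0 0 0.04;0 0 0 0 0 0 0.04;0 0 0 0 0 0 0.04;0 0 0 0 0 0 0;0 0 0 0 0 0 0"

```text
time_s: 14.12
position: [0.5211, -0.294, 0.153]
tool_rot: [[0.783, 0.622, 0.004], [0.622, -0.783, -0.002], [0.002, 0.004, -1.0]]
ft_force: [7.6, -1.1, 4.9]
grip_width: 0.0468
gripper_force: 51.8
```

Run:
```python
from h import *
s=env.observe();R=s["tool_rot"];print(np.degrees(np.arctan2(R[1][1],R[0][1])),s["wrist_torque"],s["ft_force"])
```

```text
-51.56611468000891 [-0.16971376 -1.17630953  0.22255321] [ 7.63811723 -1.09549245  4.8874499 ]
```

Request:
servo_tool:
  deltas: "0 0 0 0 0 0 0.04;0 0 0 0 0 0 0.04;0 0 0 0 0 0 0.03;0 0 0 0 0 0 0"

```text
time_s: 14.45
position: [0.5219, -0.2938, 0.1531]
tool_rot: [[0.847, 0.532, 0.006], [0.532, -0.847, -0.002], [0.004, 0.005, -1.0]]
ft_force: [10.8, -0.9, 3.2]
grip_width: 0.0467
gripper_force: 51.7
```

Run:
```python
from h import *
s=env.observe();R=s["tool_rot"];print(np.degrees(np.arctan2(R[1][1],R[0][1])),s["wrist_torque"],s["ft_force"])
```

```text
-57.86137993962142 [-0.07159067 -1.76610644  0.76570995] [10.80599032 -0.86288538  3.19023278]
```

The torque about the vertical has risen to 0.77 N m, so the cap is at or slipping on its stop. I'm opening, rising and checking.

Request:
servo_tool:
  deltas: "0.3 0 0 0 0 0 0;0.7 0 0 0 0 0 0;1 0 0 0 0 0 0;1 0 0 0 0 0 0;1 0 0 -15 0 0 0;1 0 0 -30 0 0 0;1 0 0 -35 0 0 0;1 0 0 -35 0 0 0"

```text
time_s: 15.12
position: [0.519, -0.2933, 0.2679]
tool_rot: [[0.848, 0.53, -0.002], [0.53, -0.848, 0.002], [-0.001, -0.002, -1.0]]
ft_force: [-0.1, 0.8, 1.4]
grip_width: 0.0858
gripper_force: 0.0
```

Request:
servo_tool:
  deltas: "1 -20 20 -10 0 0 0;1 -20 25 0 0 0 0;1 -25 25 0 0 0 0;1 -25 25 0 0 0 0;1 -25 25 0 0 0 0;1 -20 20 0 0 0 0;1 0 0 0 0 0 0"

```text
time_s: 15.7
position: [0.4768, -0.4886, 0.275]
tool_rot: [[0.85, 0.526, -0.002], [0.526, -0.85, 0.001], [-0.001, -0.002, -1.0]]
ft_force: [0.7, 0.0, -0.1]
grip_width: 0.0854
gripper_force: 0.0
```

Run:
```python
from h import *
np.set_printoptions(precision=4,suppress=True)
s=env.observe();print(s["time_s"],s["position"],s["ft_force"])
im=env.get_image("top");a=cv2.resize(im["img"][165:215,325:400],None,fx=8,fy=8,interpolation=cv2.INTER_CUBIC)
p=env.get_image("side");b=cv2.resize(p["img"][120:220,160:260],(400,400),interpolation=cv2.INTER_CUBIC)
save(dict(img=np.hstack([a[:,100:500],b])),"pics/end.png")
for p in (im,p):
    w=cloud(p);c=(.497,.286);a,k=outline(w,c,.160,.176,.072);print("flange",a,k)
    d=np.hypot(w[...,0]-c[0],w[...,1]-c[1]);m=(d<.062)&(d>.03)&(abs(w[...,2]-.168)<.008);q=w[m]
    A=np.c_[q[:,:2]-c,np.ones(len(q))];print("plane",np.linalg.lstsq(A,q[:,2],rcond=None)[0],len(q))
```

```text
15.7 [ 0.4768 -0.4886  0.275 ] [ 0.7453  0.0365 -0.1456]
flange [497.6016 287.0141  65.427 ] 1469
plane [-0.0034  0.0004  0.1679] 1057
flange [495.8266 283.2419  64.5551] 214
plane [0.0268 0.012  0.1685] 152
```

View pics/end.png

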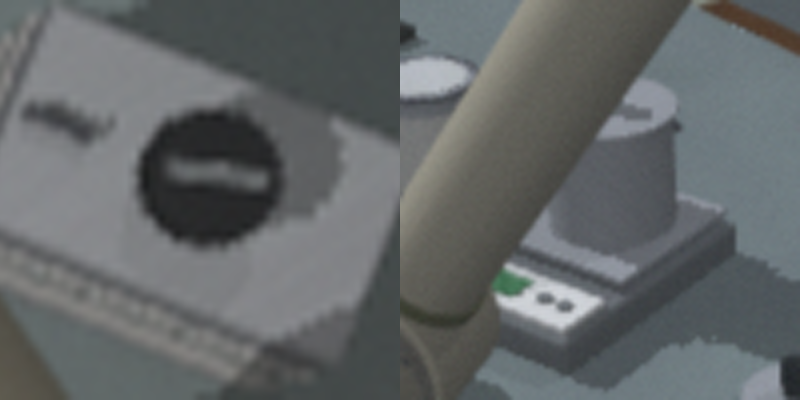

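The bar on the cap has moved from −42° to −97° in the world frame. That is about 75° from the can's x axis, or 1.3 rad, so the cap is at its stop. The lid is seated level at px (640,110), the pot is on the pan, and the gripper is clear of everything.

```bash
python3 -c "
from rig import env
print(env.close_job())"
```

```text
the job is handed in; nothing more can be done
None
```

The larger lid is seated level on the pot, which is still on the scale's pan, and the thinner can's cap is turned to its stop at about 1.3 rad; I handed the job in at about 16 s, and no verdict came back.

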